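# Unclamp a club head and hold its face up to the inspection camera

## Task

Swing the fixture's toggle clamp right open, lift the club head out of the nest and show the face it lay on to the inspection camera in its tilted stand: centred before the lens, square to it and 100 mm from the glass, with the heel-to-toe line along the camera's long side. Do not bump the camera or disturb the things lying round, leave the clamp open, and finish with the head still held steady there in the gripper.

Things in the scene. Friction and masses are not known exactly. Their poses are not given: they have to be found in the camera images.
- fixture: Fixed fixture: aluminium plate, x -125..+70, y +-52, 12 mm thick, with a black nest pad (top z = 16 mm). White pins 10 mm thick rise 12 mm over the pad round the head, 2 mm off it; none at x -24..+21, so fingers fit down there. Toggle clamp at the -x end, on the robot's side. Origin on the table under the nest's middle, z up, x from clamp to nest. Yaw within 0.3 rad; swaps places with the camera.
- nest (a point): Middle of the nest on the pad surface (16 mm above the table), where the middle of the face lies; axes of the fixture.
- clamp (a joint): Toggle clamp hinge, rad: 0 closed (handle upright, arm level over the head, its rubber tip just above it); grows as the handle is laid back, away from the head and down, while the arm swings up; stop at 1.7. Starts within 0.1 of closed. Stiff (0.2 Nm, 2 to 4 N at the handle), stays where it is left.
- clamp_pivot (a point): Clamp hinge axis at fixture (-88, 0, 70) mm, level along the fixture's y. Its axes turn with the handle: z up the handle, x from the handle toward the arm.
- clamp_grip (a point): Middle of the clamp's upright black hand grip, 80 mm from the pivot along the handle. The grip is 16 mm thick (in the swing direction), 20 mm wide, 44 to 108 mm from the pivot. The arm leaves at right angles toward the head; closed, its top is 32 mm above the pivot and its end bolt, 75 mm from the pivot, 42 mm above it.
- head: Black golf club head, 235 g, lying on its flat face in the nest. Origin in the face plane, z out of its back (up in the nest), y heel to toe: toe at +52, short silver hosel at the heel to x -31, y -52, z 24 mm. Top at z 69. At y -10..+20 grip it across x: upright crown wall at x -8, sole wall at x +30 (z 0), +25 (z 30), +20 (z 50). In the nest its y points along the fixture's -x (to the clamp).
- face (a point): Middle of the hitting face, at (11, 7, 0) mm in the head's frame, same axes: the point to bring before the lens.
- camera_stand: Camera stand, fixed: grey base 115 x 140 x 10 mm and two cheeks (to 98 mm high, 110 mm across) that carry the camera. Origin on the table under its middle, z up; yaw within 0.3 rad. It swaps places with the fixture.
- camera: Inspection camera: black housing 60 (x) x 96 (y) x 46 mm, white ring light 74 mm across, lens barrel. Origin at the middle of the lens glass, 115 mm above the table; z = optical axis, out of the lens, up and tilted 20 degrees toward the stand's -x (the robot); y level, along the long side. Show the face point at (0, 0, 100) mm here, head z along this z, head y along this y (either way round).
- next_head: Bystander: another black head 65 x 105 x 75 mm standing left of the work. Origin under its middle.
- tape_roll: Bystander: roll of brown packing tape 72 mm across, 18 mm high, lying behind the work. Origin under its middle.
- dot_roll: Bystander: roll of stickers 70 mm across, 22 mm high, lying in front of the work. Origin under its middle.
- screwdriver: Bystander: screwdriver 200 mm long, handle 28 mm thick, lying at the right front. Origin under its middle.

How it is judged:
On the way, in this order (a step that is already met when the one before it is completed fails the run):
1. the clamp is opened (beyond 1.15 rad) while the head still lies in the nest (value of joint clamp above 1.15 rad and distance between face and nest below 0.012 m), for 0.2 s.
2. the head is held clear of the nest, more than 50 mm above the pad (z of face in the frame of nest above 0.05 m and contact force between the fingers and head above 1 N), for 0.2 s.
At the end, for the whole second after the job is handed in: Head held still in the gripper, off the fixture and camera: face point 88 to 112 mm from the lens along the optical axis, within 15 mm of it each way; face square and heel-to-toe line along the camera, each within 0.15 rad; clamp open beyond 1.1 rad; bystanders moved under 20 mm (z of face in the frame of camera between 0.088 and 0.112 m and x of face in the frame of camera between -0.015 and 0.015 m and y of face in the frame of camera between -0.015 and 0.015 m and angle between the z axis of head and the z axis of camera, either way round below 0.15 rad and angle between head's own z axis and vertical below 0.7 rad and angle between the y axis of head and the y axis of camera, either way round below 0.15 rad and contact force between the fingers and head above 1 N and contact force between head and camera_stand below 0.1 N and linear speed of head below 0.02 m/s and angular speed of head below 0.15 rad/s and value of joint clamp above 1.1 rad and distance of each of next_head, tape_roll, dot_roll, screwdriver from where it was at the start of the episode below 0.02 m and contact force between head and fixture below 0.1 N); the arm keeps its last pose, push and grip.
It fails at once if the camera or its stand is bumped by the head or the robot (over 3 N) (contact force between camera_stand and head above 3 N or contact force between camera_stand and the arm above 3 N or contact force between camera_stand and the fingers above 3 N).
It fails at once if a bystander is pushed more than 20 mm (distance of any of next_head, tape_roll, dot_roll, screwdriver from where it was at the start of the episode above 0.02 m).
It also fails if it takes over 58 s, if anything falls off the work surface, if the arm or the gripper's body presses on something with over 40 N, if the wrist force passes 120 N, or if a joint passes its speed limit or range.

## Robot

A 6-joint arm with a two-finger parallel gripper is mounted at the origin on a cart in front of the work surface, level with it; the furniture and walls round the work are solid. World frame = base frame: x ahead of the robot, y to its left, z up, the work surface at z = 0. Lengths are in m, angles in rad, forces in N, time in s.
With the tool pointing down it reaches from about 0.275 to 0.825 m from the base axis. Payload 4.9 kg.
Tool frame: the origin (TCP) lies midway between the tips of the shut fingers; the grasp point (between the pads) lies 19 mm behind it (grip_point_offset is the distance from the TCP to the grasp point, in m); z points along the fingers, x is the direction in which the jaws open and shut, and the axes are right-handed (so a half turn about z gives the same grasp; the last joint's range is limited). The gripper opens to 85 mm and grips with 20 to 120 N. Pads are 22 mm wide; open, the fingers measure 114 mm over their backs; the gripper's body (76 mm by 85 mm) begins 54 mm behind the grasp point. The pads swing forward as they close: fully open they stand 13 mm farther back than shut.
Start: joints at [1.127, 0.326, -0.193, 1.052, 0, 1.437], TCP at [0.168, 0.524, 0.231] pointing down, gripper open.
Joint ranges: [-2.65, 2.65], [-0.97, 1.79], [-1.3, 1.35], [-1.93, 2.1], [-1.47, 1.37], [-3.14, 3.14]. Speed limits (rad/s): [2.57, 2.57, 3.14, 3.14, 3.14, 3.14].

## Interface

Orientations are given as a rotation vector (axis times angle).
In Python, from cell import * gives the robot as it stands. Calls block until the motion is done:
- movep(position, orientation): joint-space move of the TCP to a pose.
- move_l(position, velocity=0.15, rot=None, until_force=None): straight line of the TCP; rot=None keeps the orientation; velocity is the mean speed in m/s. With until_force (N) it stops when the force on the tool has changed by that much, and returns True; else False.
- set_joints(angles): joint-space move.
- let_go() and grab(newtons=None): open the fingers fully, or close them until they stop; newtons is the grip in N (None keeps the last).
- sleep(seconds).
- ik(position, orientation): joint angles nearest the present ones, or None.
- get_state(): the state.
- grab_frame(name): name is "side" or "top" or "wrist"; returns a dict with "img" (480x640x3 uint8, red, green, blue), "fx", "fy", "cx", "cy" (pixels), "cam_to_world" (4x4, takes a point from camera to world coordinates); the wrist camera has in their place "T_tool_cam" (4x4, takes a point from camera to tool coordinates, whose origin is the TCP and whose axes are the tool frame's). Camera axes: x right, y down, z forward; pixel columns grow to the right and rows downward; lengths in m; the calibration is good to about 2 mm. A picture is of the moment at which its call begins: read the wrist's pose just before it. There is no depth.
A pose or a line that the arm cannot do raises MotionError and nothing moves.
- sign_off(): hands the job in, once; it reports no verdict.
Trained networks look in the newest picture that a camera, given by its name, has taken for a name from the list of things; names that differ only in an ending like _2 or _b are one class to them, and where a whole thing is asked for, a point or a joint stands for the part that bears it (a point fixed in the world has none). Each returns a list of dicts, best first, with "score" (0 to 1); they miss things now and then, are a little off and sometimes report something else, mostly with a low value. They report only what shows in the picture. A call takes as long as a camera call.
- spot_in(camera, name): "centre" ([column, row] in pixels, amid what is visible of it).
- silhouettes(camera, name): "mask" (480x640 bool, what is visible of it) and "centre" ([column, row] in pixels, amid what is visible of it).
- tip_of(camera, name): "centre" ([column, row] in pixels: a listed point, or the origin of a listed thing).
The state is a dict: "clock": time; "q": joint angles; "joint_velocities": joint speeds; "tau": joint torques, N m; "position": TCP position; "eef_rot": TCP orientation; "contact_force": force on the tool from outside, world axes, zero at the start; "wrist_torque": the same for the moment, N m; "finger_gap": opening from 0.0 (shut) to 1.0 (fully open).
Only numpy, scipy, OpenCV 4.12 (cv2) and the standard library are available. Lean on these libraries where they do the work, as an engineer would, in place of code of your own. Each camera call takes 0.05 s, during which the arm holds its last target.

## Working session

There is one attempt and no reset: what is moved stays moved. The work goes in short steps, each a Python script; the robot and the scene stay as the last script left them, time stands still between calls to the robot, and variables do not carry over. Pictures are saved under pics/ and viewed, and the job is handed in when it is done.

```bash
ls; mkdir -p pics; python3 - <<'E'
from cell import *
import cv2
print(get_state())
for n in ("side","top","wrist"):
    f=grab_frame(n); cv2.imwrite(f"pics/{n}0.png",f["img"][:,:,::-1])
    print(n,f["fx"],f["fy"],f["cx"],f["cy"],(f.get("cam_to_world") if n!="wrist" else f["T_tool_cam"]).__repr__())
    if n!="wrist":
        for t in ["fixture","nest","clamp","clamp_pivot","clamp_grip","head","face","camera_stand","camera"]:
            r=tip_of(n,t); print(t,[(x["centre"],round(x["score"],2)) for x in r[:2]])
E
```

```text
pics
{'clock': 0.0, 'q': array([ 1.12680735e+00,  3.26929041e-01, -1.93604217e-01,  1.05199444e+00,
        1.93063390e-05,  1.43661997e+00]), 'joint_velocities': array([-0.00074691,  0.00031878, -0.00082745, -0.00038796,  0.0021508 ,
       -0.0010732 ]), 'tau': array([-1.03300583e-03, -4.43402410e+01,  2.62440884e+01,  1.54197420e-02,
       -5.62626485e-05, -1.65101699e-05]), 'position': array([0.1674   , 0.5232877, 0.2305022]), 'eef_rot': array([ 2.53692967e+00,  1.85162457e+00, -2.40530659e-03]), 'contact_force': array([1.1067262 , 0.56381824, 0.29907572]), 'wrist_torque': array([-0.02860725,  0.00082983, -0.0172615 ]), 'finger_gap': 1.00149250062213}
side 477.25333776681805 477.25333776681805 326.91641980111933 233.48074307607735 array([[ 0.84764964, -0.2829412 ,  0.4488144 ,  0.05374188],
       [-0.53028797, -0.47872099,  0.69972915, -0.79189396],
       [ 0.01687467, -0.83112604, -0.55582799,  0.79322556],
       [ 0.        ,  0.        ,  0.        ,  1.        ]])
fixture [([311.5, 251.1], 0.91)]
nest [([314.8, 251.1], 0.88)]Traceback (most recent call last):
  File "<stdin>", line 9, in <module>
ValueError: it knows: camera, camera_stand, clamp_grip, clamp_pivot, dot_roll, face, fixture, head, nest, next_head, screwdriver, tape_roll
```

```bash
cat > h.py <<'E'
from cell import *
import numpy as np, cv2
from scipy.spatial.transform import Rotation as R
def K(f): return np.array([[f["fx"],0,f["cx"]],[0,f["fy"],f["cy"]],[0,0,1.]])
def proj(f,P,T=None):
    T=f["cam_to_world"] if T is None else T
    P=np.atleast_2d(P); p=(P-T[:3,3])@T[:3,:3]; return p[:,:2]/p[:,2:]*[f["fx"],f["fy"]]+[f["cx"],f["cy"]]
def onz(f,uv,z,T=None):
    T=f["cam_to_world"] if T is None else T
    d=T[:3,:3]@np.array([(uv[0]-f["cx"])/f["fx"],(uv[1]-f["cy"])/f["fy"],1]); o=T[:3,3]
    return o+d*(z-o[2])/d[2]
E
python3 - <<'E'
from h import *
Z=dict(fixture=0,nest=.016,clamp_pivot=.07,clamp_grip=.15,head=.016,face=.016,camera_stand=0,camera=.115,next_head=0,tape_roll=0,dot_roll=0,screwdriver=0)
for n in ("side","top","wrist"):
    f=grab_frame(n); cv2.imwrite(f"pics/{n}0.png",f["img"][:,:,::-1])
    if n=="wrist": print(f["T_tool_cam"],f["fx"],f["cx"],f["cy"]);continue
    print(n,f["cam_to_world"],f["fx"])
    for t in Z:
        for x in tip_of(n,t)[:2]: print(t,np.round(x["centre"],1),round(x["score"],2),onz(f,x["centre"],Z[t]).round(4))
E
```

```text
side [[ 0.84764964 -0.2829412   0.4488144   0.05374188]
 [-0.53028797 -0.47872099  0.69972915 -0.79189396]
 [ 0.01687467 -0.83112604 -0.55582799  0.79322556]
 [ 0.          0.          0.          1.        ]] 477.25333776681805
fixture [316.6 252.9] 0.8 [0.617  0.1381 0.    ]
fixture [369.4 257.1] 0.56 [0.7335 0.0458 0.    ]
nest [315.6 248.6] 0.87 [0.6138 0.1382 0.016 ]
clamp_pivot [287.5 241.2] 0.56 [0.528  0.1406 0.07  ]
clamp_pivot [273.3 302.3] 0.18 [ 0.3876 -0.0551  0.07  ]
clamp_grip [285.3 216.5] 0.63 [0.523  0.1381 0.15  ]
clamp_grip [317.2 254.6] 0.63 [ 0.5083 -0.0441  0.15  ]
head [318.7 252.7] 0.87 [0.6111 0.1171 0.016 ]
face [315.6 250.2] 0.91 [0.6098 0.1316 0.016 ]
face [286.  241.4] 0.35 [0.5593 0.2115 0.016 ]
camera_stand [381.2 315.9] 0.67 [ 0.6183 -0.1587  0.    ]
camera_stand [369.1 252.7] 0.53 [0.7451 0.0631 0.    ]
camera [381.6 282.4] 0.82 [ 0.6023 -0.1659  0.115 ]
next_head [262.1 216.9] 0.77 [0.5686 0.3897 0.    ]
tape_roll [368.8 256.3] 0.54 [0.7343 0.0497 0.    ]
dot_roll [274.2 302.6] 0.68 [0.4213 0.0141 0.    ]
dot_roll [282.7 243.9] 0.64 [0.5556 0.2258 0
[... 680 characters left out ...]
.1707  0.016 ]
face [285.7 223.6] 0.52 [0.5979 0.134  0.016 ]
camera_stand [384.5 217.6] 0.91 [ 0.625  -0.1568  0.    ]
camera [387.8 223.9] 0.91 [ 0.5969 -0.1523  0.115 ]
camera [384.4 221.1] 0.15 [ 0.6043 -0.1429  0.115 ]
next_head [198.3 231.7] 0.86 [0.5682 0.3923 0.    ]
tape_roll [285.7 222.3] 0.35 [0.6031 0.1354 0.    ]
dot_roll [322.6 288.5] 0.57 [0.4111 0.0209 0.    ]
[[ 9.99998831e-01  1.25216053e-03  8.77195067e-04 -3.21652359e-04]
 [-1.43991871e-03  9.64212328e-01  2.65127354e-01 -6.85280088e-02]
 [-5.13820288e-04 -2.65128307e-01  9.64213004e-01 -1.42536984e-01]
 [ 0.00000000e+00  0.00000000e+00  0.00000000e+00  1.00000000e+00]] 370.900645539206 314.7874962472502 237.9258851028182
```

View pics/side0.png

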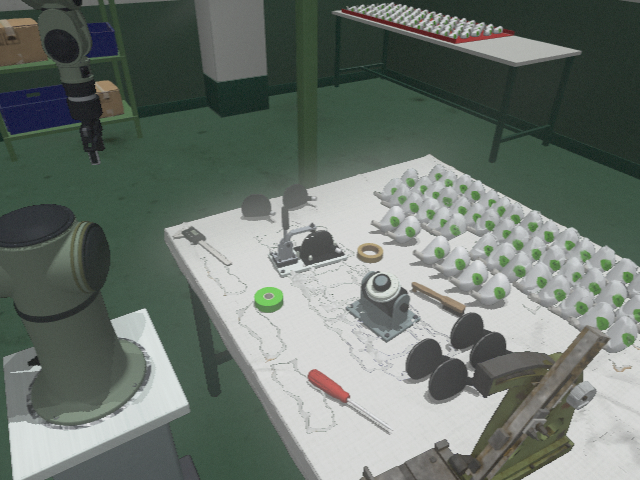

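View pics/top0.png

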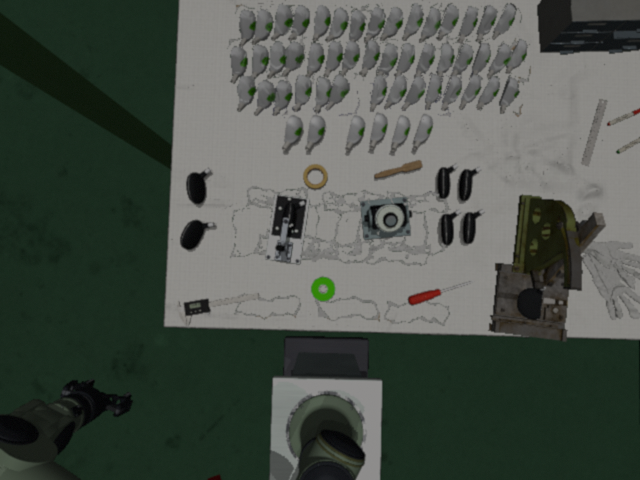

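View pics/wrist0.png

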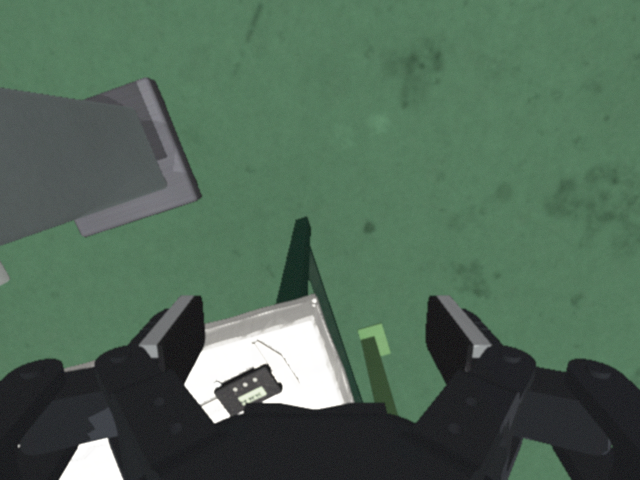

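```bash
cat >> h.py <<'E'
def wT(f):
    s=get_state(); T=np.eye(4); T[:3,:3]=R.from_rotvec(s["eef_rot"]).as_matrix(); T[:3,3]=s["position"]
    return T@f["T_tool_cam"]
Z=dict(fixture=0,nest=.016,clamp_pivot=.07,clamp_grip=.15,head=.016,face=.016,camera_stand=0,camera=.115,next_head=0,tape_roll=0,dot_roll=0,screwdriver=0)
E
python3 - <<'E'
from h import *
rv=R.from_matrix(np.array([[0,1,0],[1,0,0],[0,0,-1.]]).T).as_rotvec()
for i,y in enumerate((0.12,-0.14)):
    movep([0.50,y,0.36],rv); sleep(.3)
    f=grab_frame("wrist"); T=wT(f); cv2.imwrite(f"pics/w{i+1}.png",f["img"][:,:,::-1]); np.savez(f"w{i+1}.npz",T=T,img=f["img"])
    print(get_state()["clock"],get_state()["q"].round(3))
    for t in Z:
        for x in tip_of("wrist",t)[:2]: print(t,np.round(x["centre"],1),round(x["score"],2),onz(f,x["centre"],Z[t],T).round(4))
E
```

```text
3.7917 [ 0.093  0.207 -0.027  1.337  0.     0.092]
fixture [321.6 263. ] 0.75 [0.6067 0.1309 0.    ]
nest [319.8 270.3] 0.8 [0.6119 0.1281 0.016 ]
clamp_pivot [324.4 214.6] 0.97 [0.5215 0.1323 0.07  ]
clamp_grip [330.6 232.8] 0.9 [0.523  0.1364 0.15  ]
head [310.6 271.4] 0.76 [0.6136 0.1153 0.016 ]
face [322.2 269.8] 0.69 [0.6112 0.1314 0.016 ]
camera_stand [121.3 273.2] 0.63 [ 0.6228 -0.1579  0.    ]
camera [ 70.6 294. ] 0.79 [ 0.6042 -0.1549  0.115 ]
camera [269.6 346.2] 0.19 [0.6703 0.068  0.115 ]
next_head [507.5 230.2] 0.98 [0.5578 0.3903 0.    ]
tape_roll [271.5 349.5] 0.57 [0.7469 0.0551 0.    ]
dot_roll [237.3 117.9] 0.9 [0.4091 0.0207 0.    ]
5.7583 [-0.414  0.216 -0.015  1.34   0.    -0.415]
fixture [498.9 260.6] 0.94 [0.6029 0.125  0.    ]
nest [504.7 269.6] 0.88 [0.6107 0.1264 0.016 ]
clamp_pivot [548.  214.6] 0.64 [0.5212 0.1388 0.07  ]
clamp_grip [596.2 229.2] 0.65 [0.5191 0.1372 0.15  ]
face [506.7 268.4] 0.86 [0.6089 0.129  0.016 ]
camera_stand [301.2 272.2] 0.94 [ 0.6213 -0.1579  0.    ]
camera [297.5 295.4] 0.56 [ 0.6059 -0.158   0.115 ]
camera [171.2 119.7] 0.27 [ 0.4165 -0.282   0.115 ]
tape_roll [438.8 350. ] 0.78 [0.7477 0.0523 0.    ]
dot_roll [438.7 119.8] 0.95 [0.4112 0.0213 0.    ]
dot_roll [442.4 342.8] 0.27 [0.7353 0.0566 0.    ]
screwdriver [174.6 118.7] 0.86 [ 0.4108 -0.3199  0.    ]
```

View pics/w1.png

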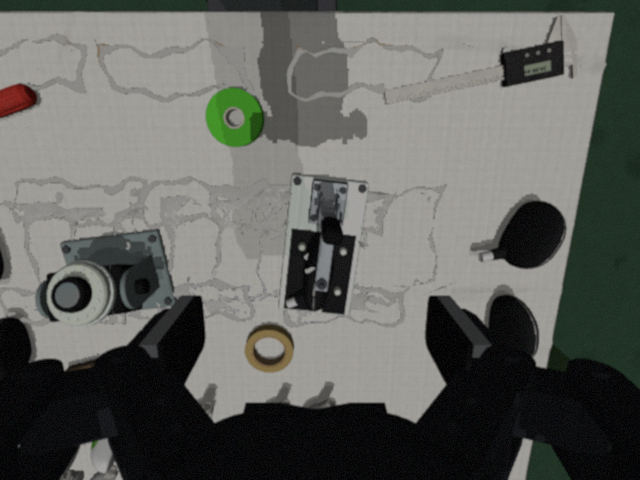

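View pics/w2.png

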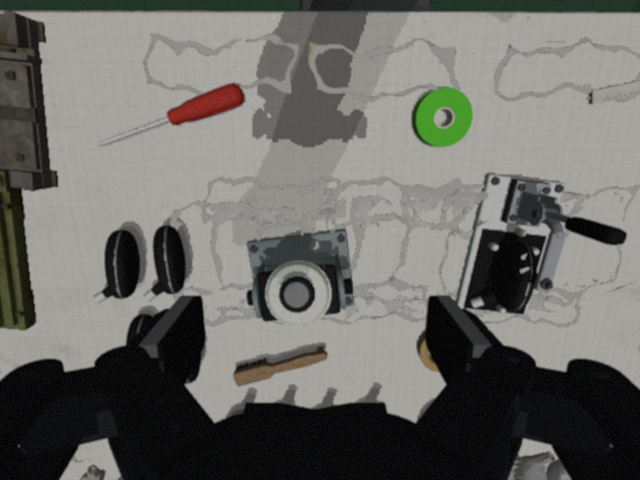

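```bash
python3 - <<'E'
import numpy as np,cv2
a=np.load("w1.npz")["img"];b=np.load("w2.npz")["img"]
def c(im,x0,x1,y0,y1,s): return cv2.resize(im[y0:y1,x0:x1,::-1],None,fx=s,fy=s,interpolation=cv2.INTER_CUBIC)
cv2.imwrite("pics/c1.png",c(a,265,385,165,325,3.75)) 
cv2.imwrite("pics/c2.png",c(b,235,365,215,335,5))
E
```

```text
(no output)
```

View pics/c1.png

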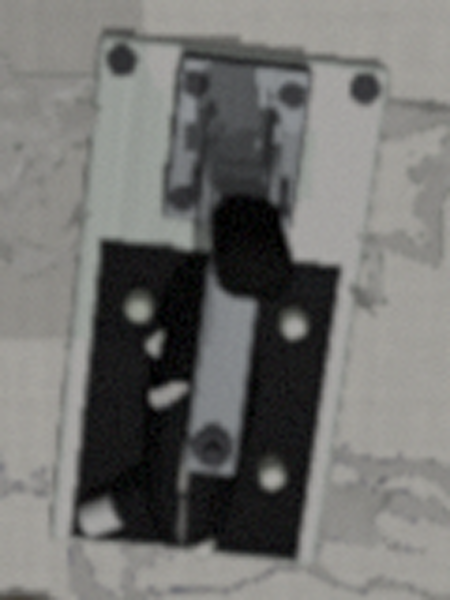

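View pics/c2.png

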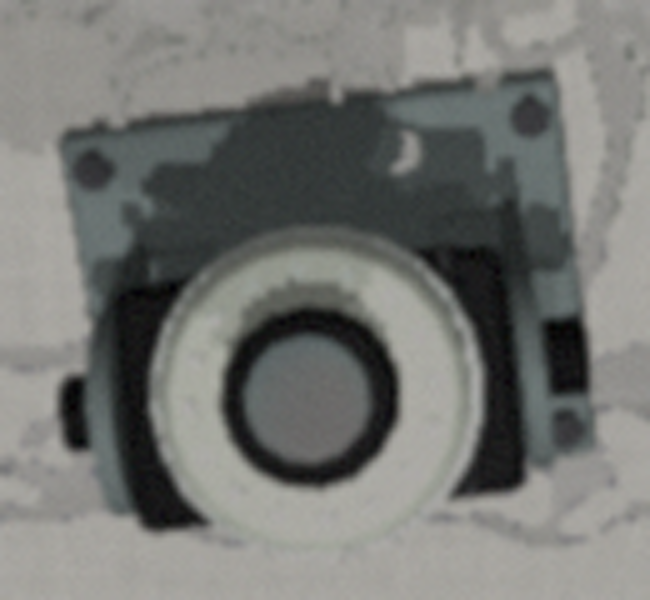

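```bash
cat > fit.py <<'E'
from h import *
from scipy.optimize import least_squares
f=dict(fx=370.900645539206,fy=370.900645539206,cx=314.7874962472502,cy=237.9258851028182)
T1=np.load("w1.npz")["T"];T2=np.load("w2.npz")["T"]
def W(p,L): 
    c,s=np.cos(p[2]),np.sin(p[2]); L=np.array(L,float); return np.c_[p[0]+c*L[:,0]-s*L[:,1],p[1]+s*L[:,0]+c*L[:,1],L[:,2]]
# fixture y is +y world(right in image)
L=np.array([[-125,-52,12],[-125,52,12],[70,-52,12],[70,52,12]])/1e3
uv=np.array([[103,40],[388,67],[55,538],[318,563]])/3.75+[265,165]
r=least_squares(lambda p:(proj(f,W(p,L),T1)-uv).ravel(),[.611,.128,-.07]); print(r.x,r.fun.round(1).reshape(-1,2))
p=r.x; print("pivot",W(p,[[-.088,0,.07]]))
for T,n in((T1,1),(T2,2)): print(n,proj(f,W(p,[[-.088,0,.07],[0,0,.016],[-.088,0,.15]]),T).round(1))
# stand base
for hx in (.0575,.07):
    hy=.1275-hx
    L=np.array([[-hx,-hy,.01],[-hx,hy,.01]])
    uv2=np.array([[62,140],[553,75]])/5+[235,215]
    lens=np.array([310,400])/5+[235,215]
    print(onz(f,uv2[0],.01,T2),onz(f,uv2[1],.01,T2))
    def g(q): return np.r_[(proj(f,W(q,L),T2)-uv2).ravel(),(proj(f,W(q,[[q[3],0,.115]]),T2)[0]-lens)]
    q=least_squares(g,[.62,-.158,-.07,0]); print(hx,q.x,q.fun.round(1), W(q.x,[[q.x[3],0,.115]]))
E
python3 fit.py
```

```text
[ 0.6095044   0.1286363  -0.10363023] [[-1.3 -1.4]
 [ 1.3 -0.2]
 [-0.5  1. ]
 [ 0.6  1.2]]
pivot [[0.5219765  0.13773945 0.07      ]]
1 [[329.  215. ]
 [320.2 268.7]
 [332.  231.8]]
2 [[547.  215.3]
 [506.4 268.8]
 [596.2 232.1]]
[ 0.57475658 -0.23158583  0.01      ] [ 0.55585682 -0.09627296  0.01      ]
0.0575 [ 0.62233431 -0.15607097  0.13876178 -0.01713872] [-1.3  0.2  1.2 -0.1  0.1 -0. ] [[ 0.60536033 -0.15844155  0.115     ]]
[ 0.57475658 -0.23158583  0.01      ] [ 0.55585682 -0.09627296  0.01      ]
0.07 [ 0.63432455 -0.15450796  0.13418179 -0.02923043] [ 7.7 -1.4 -7.8  1.   0.1 -0. ] [[ 0.60535686 -0.15841839  0.115     ]]
```

```bash
cat >> h.py <<'E'
FX,FY,FPSI=0.6100,0.1283,-0.10
fx=np.array([np.cos(FPSI),np.sin(FPSI),0]); fy=np.array([-np.sin(FPSI),np.cos(FPSI),0]); ez=np.array([0,0,1.])
FO=np.array([FX,FY,0])
def fw(x,y,z): return FO+fx*x+fy*y+ez*z
def trot(phi): return R.from_matrix(np.c_[fy,fx*np.cos(phi)+ez*np.sin(phi),fx*np.sin(phi)-ez*np.cos(phi)]).as_rotvec()
def tcp(th,r=.095,off=.008,k=.25,hw=.011):
    ph=max(0,k*th); x=off*np.cos(th)-r*np.sin(th)+hw*np.cos(ph); z=off*np.sin(th)+r*np.cos(th)+hw*np.sin(ph)
    return fw(-.088+x,0,.07+z),trot(ph)
E
python3 - <<'E'
from h import *
for th in np.arange(0,1.61,.2): 
    p,r=tcp(th); print(th,p.round(3),ik(p,r) is not None)
grab(40)
p,r=tcp(0); up=p+fx*.012
movep([up[0],up[1],.25],r)
move_l(up,0.1); sleep(.2)
f=grab_frame("wrist"); cv2.imwrite("pics/w3.png",f["img"][:,:,::-1])
f=grab_frame("side"); cv2.imwrite("pics/s3.png",cv2.resize(f["img"][150:350,200:450,::-1],None,fx=3,fy=3))
s=get_state();print(s["clock"],s["position"],up,s["contact_force"])
E
```

```text
0.0 [0.541 0.135 0.165] True
0.2 [0.522 0.137 0.165] True
0.4 [0.504 0.139 0.162] True
0.6000000000000001 [0.486 0.141 0.155] True
0.8 [0.471 0.142 0.144] True
1.0 [0.458 0.144 0.131] True
1.2000000000000002 [0.448 0.145 0.115] True
1.4000000000000001 [0.441 0.145 0.098] True
1.6 [0.438 0.146 0.08 ] True
9.575 [0.55355666 0.13404319 0.16542492] [0.55328476 0.1339905  0.165     ] [-0.10652559 -0.32141388 -0.13882376]
```

View pics/w3.png

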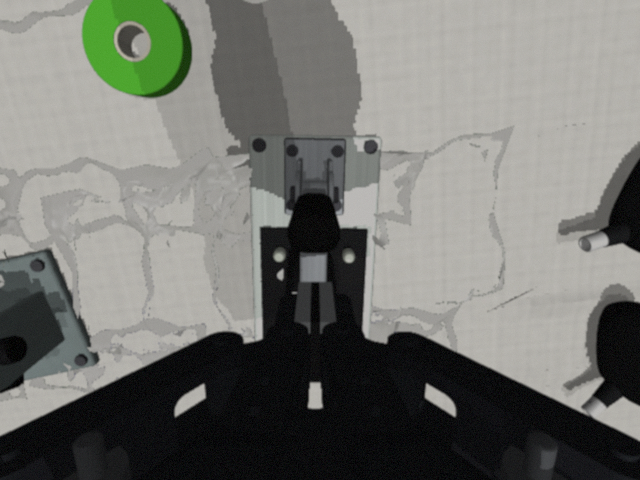

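View pics/s3.png

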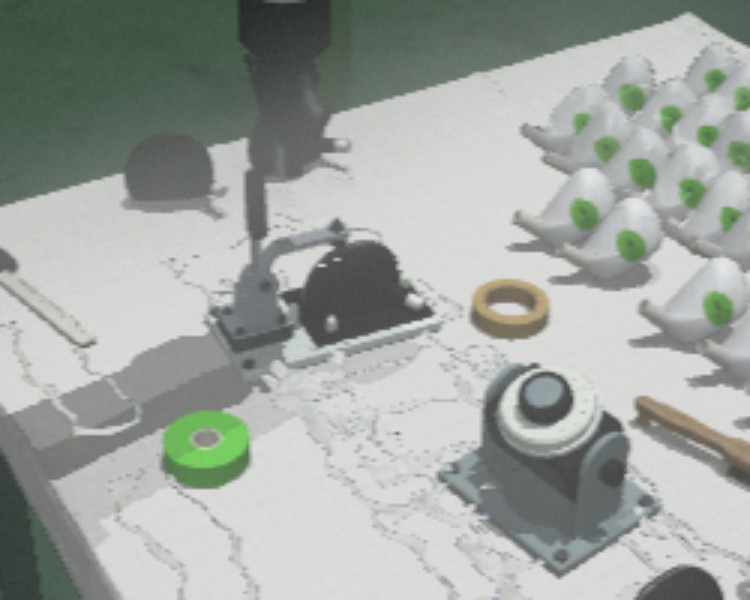

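The fingers (column ~315, row 300) sit in line with the grip (315, 225) and on the arm side of it. I'll push it over.

```bash
python3 - <<'E'
from h import *
for th in np.r_[0,np.arange(.1,1.56,.145),1.55]:
    p,r=tcp(th,off=.007); move_l(p,0.12,rot=r)
    s=get_state(); print(round(th,2),(s["position"]-p).round(4),s["contact_force"].round(1))
sleep(.2)
f=grab_frame("wrist"); cv2.imwrite("pics/w4.png",f["img"][:,:,::-1])
f=grab_frame("side"); cv2.imwrite("pics/s4.png",cv2.resize(f["img"][150:350,200:450,::-1],None,fx=3,fy=3))
print(get_state()["clock"])
E
```

```text
0.0 [-0.0002  0.0001  0.0002] [ 1.   0.9 -0.1]
0.1 [-0.0001  0.      0.0003] [ 0.8  0.3 -0.8]
0.24 [-0.0003  0.0001  0.0001] [-0.4 -0.1  0.4]
0.39 [-0.0001 -0.      0.    ] [ 0.3 -0.3  0.1]
0.53 [-0.     -0.0001 -0.    ] [0.  0.5 0.3]
0.68 [-0.0001 -0.      0.    ] [ 0.3  0.9 -0.2]
0.82 [-0.0001 -0.0001  0.    ] [ 0.7  0.1 -0.2]
0.97 [-0.0002 -0.0001 -0.    ] [-0.4 -0.4  0.8]
1.12 [-0.0003 -0.0001 -0.    ] [-0.   0.3  0.2]
1.26 [-0.0003 -0.0001 -0.    ] [-0.  -0.5 -0.9]
1.4 [-0.0005 -0.0001 -0.0001] [-0.1 -0.7  0.5]
1.55 [-0.0005 -0.0001 -0.0001] [-0.1  0.4  0.9]
1.55 [0.0008 0.0001 0.0007] [0.3 0.4 0.2]
13.2833
```

View pics/s4.png

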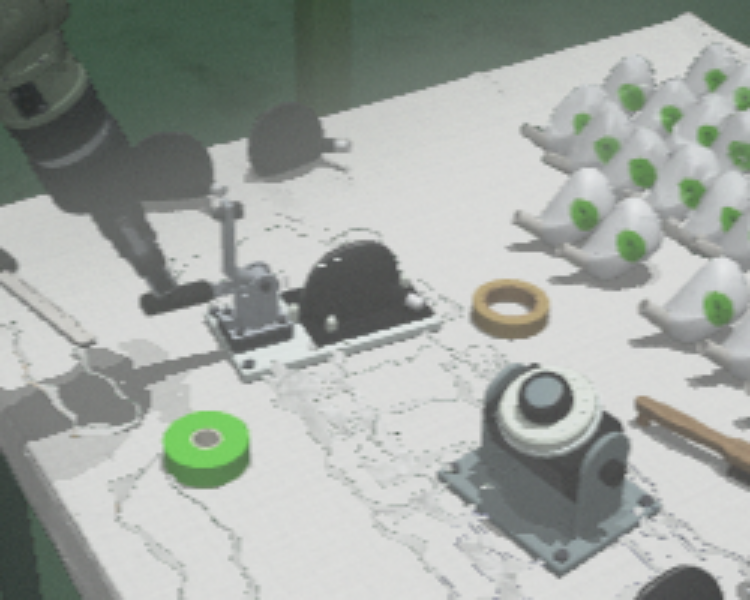

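View pics/w4.png

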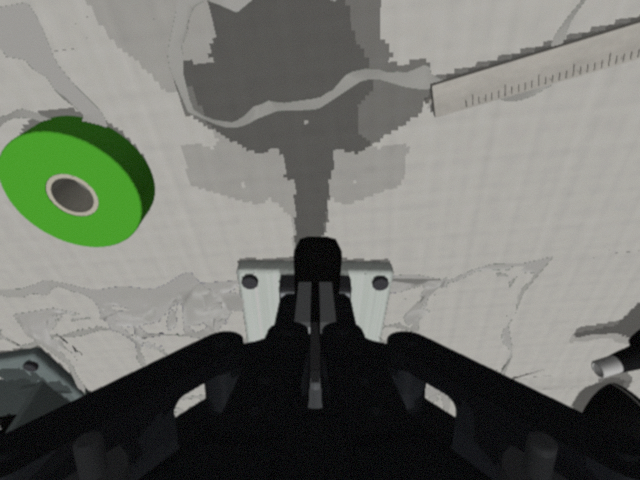

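The side view shows the handle (180,297) lying almost level and the arm (230,230) upright. The clamp is open at about 1.5 rad, and the head hasn't been disturbed.

```bash
python3 - <<'E'
from h import *
s=get_state(); z=R.from_rotvec(s["eef_rot"]).as_matrix()[:,2]
move_l(s["position"]-z*.14,0.25)
p=fw(-.06,0,.26); movep(p,trot(0)); let_go(); sleep(.2)
f=grab_frame("wrist"); T=wT(f); cv2.imwrite("pics/w5.png",f["img"][:,:,::-1]); np.savez("w5.npz",T=T,img=f["img"])
for t in ["nest","face","head","clamp_pivot","clamp_grip"]:
    for x in tip_of("wrist",t)[:1]: print(t,np.round(x["centre"],1),round(x["score"],2),onz(f,x["centre"],Z[t],T).round(4))
# model overlay
im=f["img"][:,:,::-1].copy()
for P,c in (([[-125,-52,12],[-125,52,12],[70,52,12],[70,-52,12]],(0,0,255)),([[-24,-19,85],[21,-19,85]],(0,255,0)),([[0,0,16]],(255,0,0)),([[-88,-15,70],[-88,15,70]],(0,255,255))):
    q=proj(f,np.array([fw(*(np.array(v)/1e3)) for v in P]),T).round().astype(int)
    if len(q)>1: cv2.polylines(im,[q],len(q)>2,c,1)
    else: cv2.circle(im,tuple(map(int,q[0])),3,c,1)
cv2.imwrite("pics/w5o.png",im); print(get_state()["clock"])
E
```

```text
face [315.7 259.1] 0.8 [0.612  0.1295 0.016 ]
head [550. 187.] 0.68 [0.5573 0.3801 0.016 ]
clamp_pivot [315.2 182.8] 0.65 [0.5223 0.1377 0.07  ]
clamp_grip [316.8  86.3] 0.94 [0.452  0.1455 0.15  ]
16.0333
```

View pics/w5o.png

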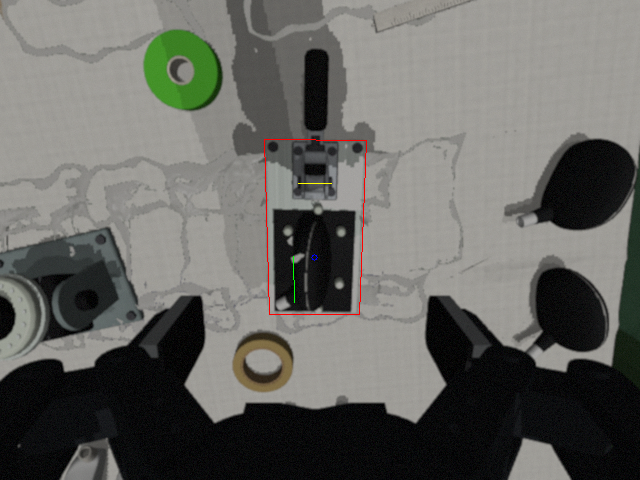

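```bash
python3 - <<'E'
from h import *
y=-.002
movep(fw(-.0015,y,.20),trot(0))
print(move_l(fw(-.0015,y,.09),0.15,until_force=15), move_l(fw(-.0015,y,.0215),0.06,until_force=12))
s=get_state(); print(s["position"],fw(-.0015,y,.0215),s["contact_force"])
grab(60); sleep(.3)
s=get_state(); print(s["finger_gap"],s["position"],s["contact_force"],s["clock"])
f=grab_frame("wrist"); cv2.imwrite("pics/w6.png",f["img"][:,:,::-1])
f=grab_frame("side"); cv2.imwrite("pics/s6.png",cv2.resize(f["img"][150:350,200:450,::-1],None,fx=3,fy=3))
E
```

```text
False False
[0.60872291 0.12651426 0.02199295] [0.60830783 0.12645974 0.0215    ] [-0.02730505  0.42459133  0.37096241]
0.41737563588145654 [0.60854399 0.12611914 0.02229912] [-1.55547538 -1.66783363  5.43861345] 19.4667
```

View pics/s6.png

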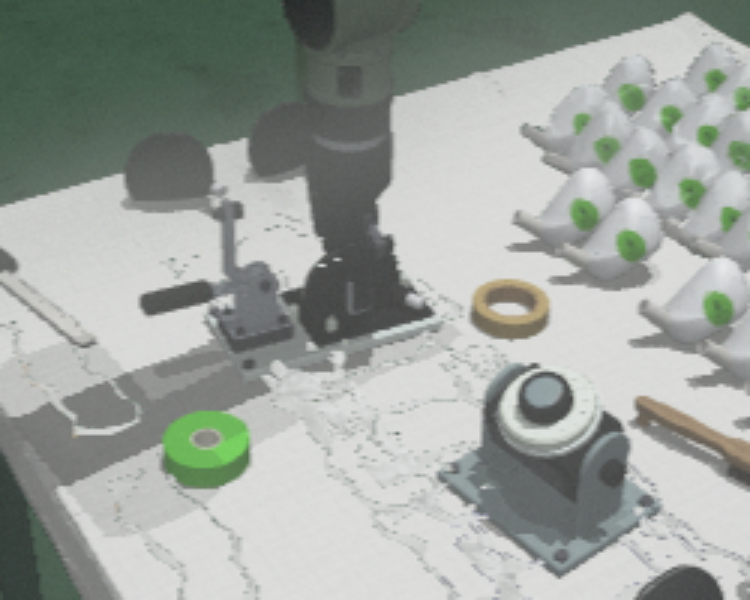

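View pics/w6.png

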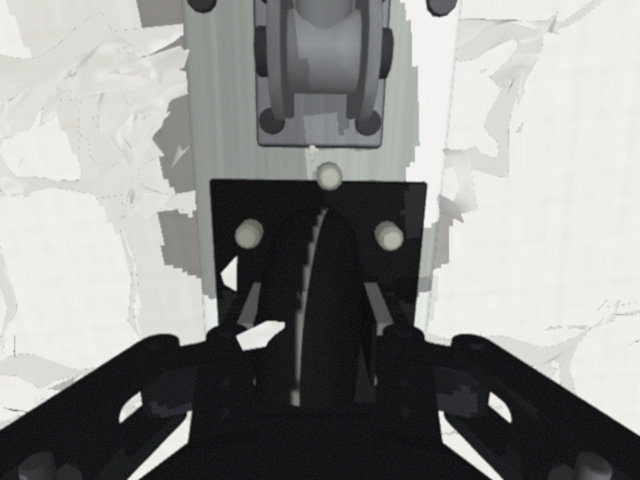

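```bash
python3 - <<'E'
from h import *
s=get_state(); p0=s["position"].copy()
move_l(p0+[0,0,.03],0.05); print(get_state()["finger_gap"])
move_l(p0+[0,0,.26],0.2); sleep(.3)
s=get_state(); print(s["finger_gap"],s["position"],s["contact_force"],s["clock"])
f=grab_frame("wrist"); cv2.imwrite("pics/w7.png",f["img"][:,:,::-1])
f=grab_frame("side"); cv2.imwrite("pics/s7.png",cv2.resize(f["img"][100:300,200:450,::-1],None,fx=3,fy=3))
for t in ("face","head"): print(t,[(x["centre"],x["score"]) for x in tip_of("side",t)[:2]])
E
```

```text
0.4119997381448248
0.4088888339623659 [0.60829047 0.12607618 0.28163442] [ 0.29459481 -0.02210395 -1.84867479] 21.9333
face [([316.5, 165.2], 0.65)]
head [([319.0, 169.5], 0.96)]
```

View pics/s7.png

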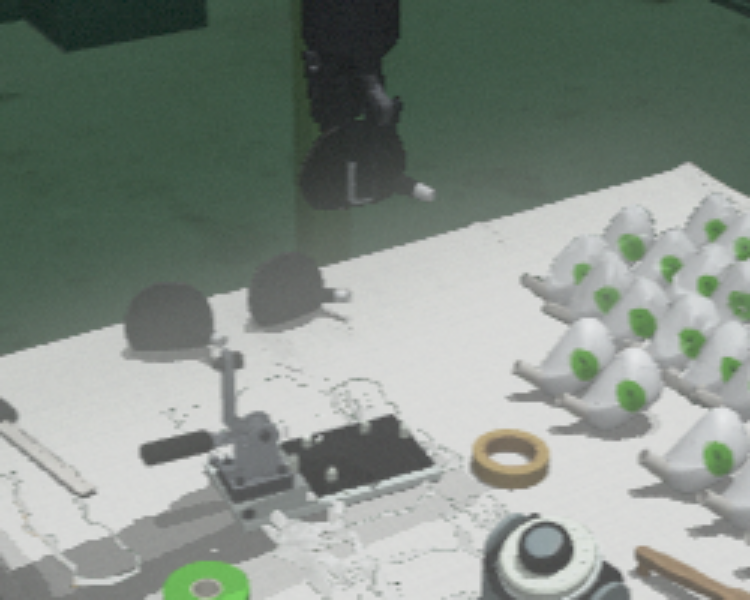

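View pics/w7.png

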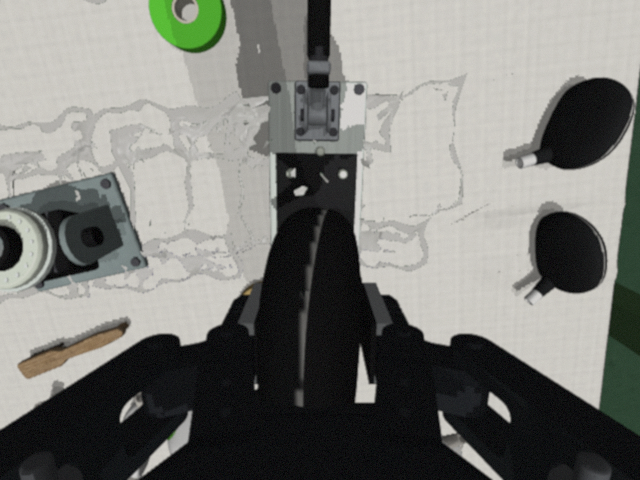

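```bash
python3 - <<'E'
from h import *
s=get_state(); print(s["finger_gap"],s["clock"])
sleep(.5); print(get_state()["finger_gap"])
f=grab_frame("side"); 
a=cv2.imread("pics/w6.png");b=cv2.imread("pics/w7.png")
c=np.hstack([cv2.resize(i[195:415,230:400],None,fx=2.3,fy=2.3) for i in (a,b)])
c=np.clip(c.astype(float)*2.5,0,255).astype(np.uint8); cv2.imwrite("pics/cmp.png",c)
p=s["position"]
off=lambda x,y,z: p+fx*(x+.0015)+fy*(y+.002)+ez*(z-.0215)
print(proj(f,[off(0,0,.016),off(.007,-.011,.016)]))
E
```

```text
0.40838862139921017 22.1333
0.4110602799540042
[[316.89007441 165.36015599]
 [321.37100255 166.63032706]]
```

View pics/cmp.png

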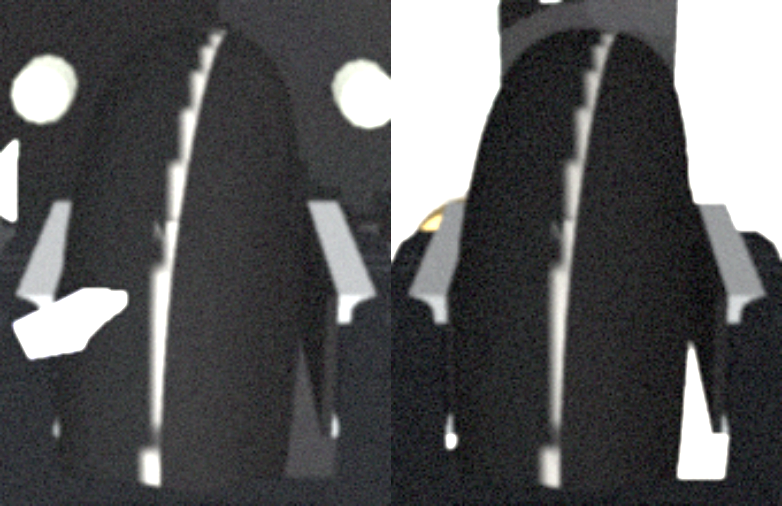

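```bash
cat >> h.py <<'E'
CL=np.array([.6053,-.158,.115]); cp=.139; t20=np.radians(20)
sx=np.array([np.cos(cp),np.sin(cp),0]); yc=np.array([-np.sin(cp),np.cos(cp),0])
zc=np.cos(t20)*ez-np.sin(t20)*sx; xc=np.cross(yc,zc)
RF=np.c_[xc,-yc,-zc]; tf=np.array([.0015,.0015,.006])
def final(d): return CL+zc*d-RF@tf, R.from_matrix(RF).as_rotvec()
E
python3 - <<'E'
from h import *
p,r=final(.17); q=ik(p,r); print(p,np.round(q,2), np.linalg.det(RF)); q2=ik(*final(.1)); print(np.round(q2,2))
movep(p,r); sleep(.3)
s=get_state(); print(s["finger_gap"],s["position"],s["contact_force"],s["clock"])
f=grab_frame("side"); cv2.imwrite("pics/s8.png",cv2.resize(f["img"][150:350,250:500,::-1],None,fx=3,fy=3))
print("exp",proj(f,[CL+zc*.17]), [(x["centre"],x["score"]) for x in tip_of("side","face")[:2]])
f=grab_frame("wrist"); cv2.imwrite("pics/w8.png",f["img"][:,:,::-1])
E
```

```text
[ 0.54408126 -0.16505003  0.27987287] [-0.54  0.11 -0.4   0.78  0.22  0.92] 1.0
[-0.51  0.2  -0.47  0.62  0.21  0.95]
0.41115221482000736 [ 0.5445726  -0.16428276  0.27973237] [ 0.34962645 -0.65241679 -2.53362133] 24.1333
exp [[366.23982798 229.22717601]] [([364.4, 227.3], 0.75), ([349.2, 400.9], 0.69)]
```

View pics/s8.png

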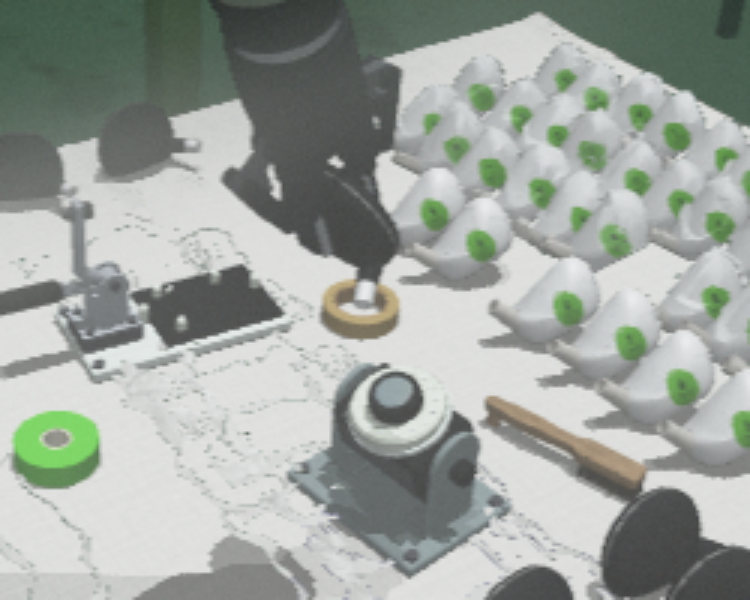

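View pics/w8.png

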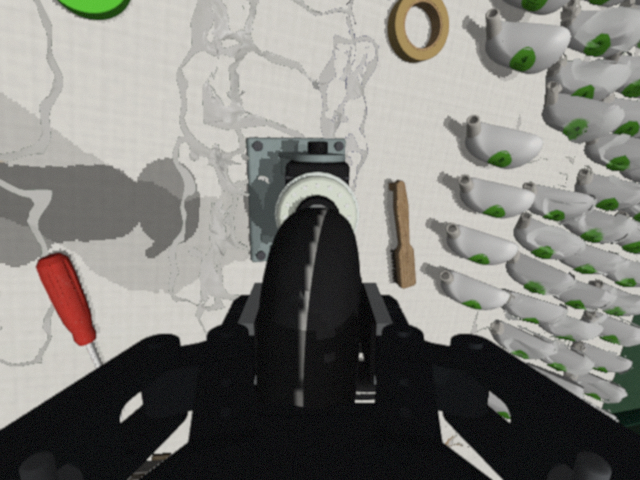

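The side view shows the head above the lens, with the face at about (364,227) against the predicted (366,229). In the wrist view the stand's edges run upright and level, so the yaw is right. I'll lower it along the optical axis.

```bash
python3 - <<'E'
from h import *
p,r=final(.1); print(move_l(p,0.04,rot=r,until_force=10)); sleep(.8)
s=get_state(); print(s["finger_gap"],s["position"]-p,s["contact_force"],s["clock"],R.from_rotvec(s["eef_rot"]).inv()*R.from_rotvec(r))
Rt=R.from_rotvec(s["eef_rot"]).as_matrix(); F=s["position"]+Rt@tf
print("face in cam",[(F-CL)@a for a in (xc,yc,zc)], (R.from_matrix(Rt.T@RF)).magnitude())
f=grab_frame("side"); cv2.imwrite("pics/s9.png",cv2.resize(f["img"][150:350,250:500,::-1],None,fx=3,fy=3))
print("exp",proj(f,[CL+zc*.1,CL]), [(n,x["centre"],x["score"]) for n in ("face","camera") for x in tip_of("side",n)[:2]])
f=grab_frame("wrist"); cv2.imwrite("pics/w9.png",f["img"][:,:,::-1])
f=grab_frame("top"); cv2.imwrite("pics/t9.png",cv2.resize(f["img"][140:320,180:480,::-1],None,fx=2.6,fy=2.6))
for t in ("clamp_grip","next_head","tape_roll","dot_roll","screwdriver"):
    for x in tip_of("top",t)[:1]: print(t,x["score"],onz(f,x["centre"],Z[t]))
E
```

```text
False
0.4106433691750937 [-8.15261265e-06  4.19371974e-06 -1.81407337e-05] [-0.49613927  0.12814698 -2.73438314] 26.9833 Rotation.from_matrix(array([[ 1.00000000e+00,  3.10583243e-07,  2.89932918e-05],
                            [-3.10959584e-07,  1.00000000e+00,  1.29802586e-05],
                            [-2.89932878e-05, -1.29802676e-05,  9.99999999e-01]]))
face in cam [np.float64(-1.3419973525980141e-05), np.float64(5.3602548977236214e-06), np.float64(0.09998545306189563)] 3.176782434924961e-05
exp [[372.53184461 251.62959321]
 [380.5082603  280.02923079]] [('face', [370.2, 254.3], 0.88), ('face', [379.6, 281.6], 0.26), ('camera', [383.3, 282.4], 0.89)]
clamp_grip 0.85 [0.44447885 0.14621988 0.15      ]
next_head 0.75 [0.55656146 0.38356126 0.        ]
dot_roll 0.89 [0.40510966 0.01397257 0.        ]
```

View pics/s9.png

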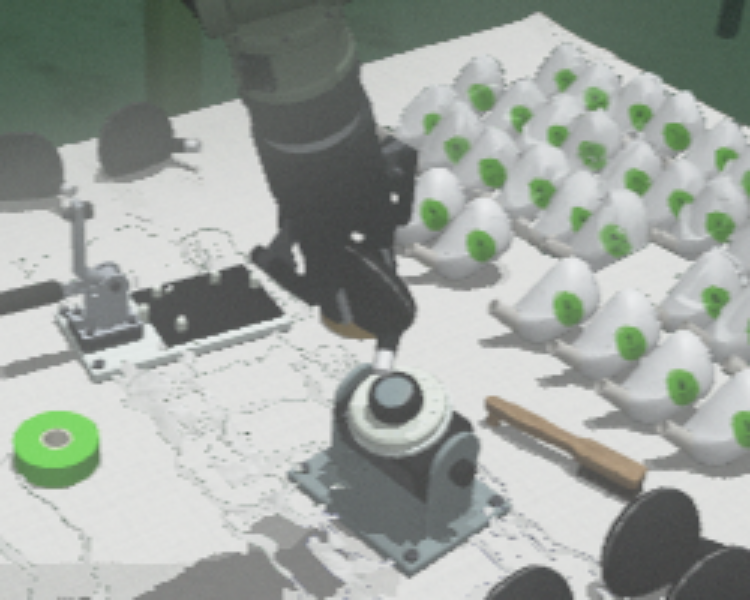

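View pics/t9.png

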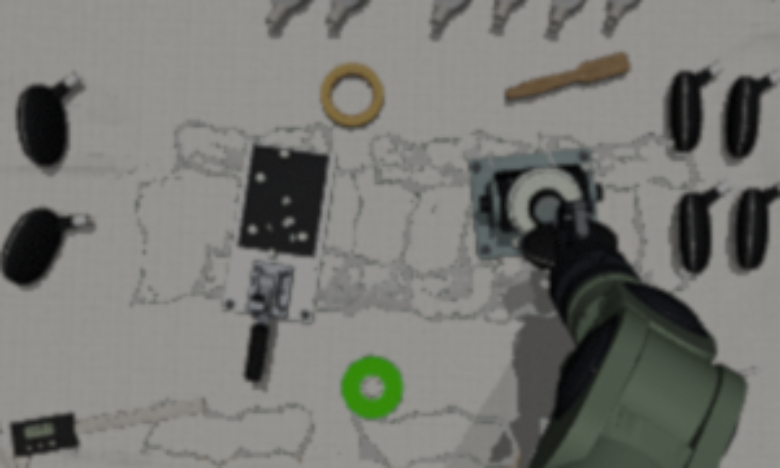

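View pics/w9.png

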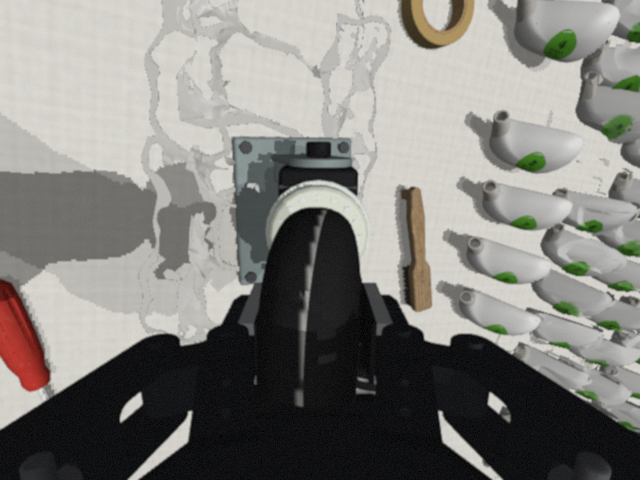

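```bash
python3 - <<'E'
from h import *
s=get_state(); print(s["finger_gap"],abs(s["joint_velocities"]).max(),s["clock"])
sign_off()
E
```

```text
0.41534658043502815 0.0012887221362491014 27.4833
the job is handed in; nothing more can be done
```

I opened the clamp to about 1.5 rad, lifted the head out of the nest and handed the job in at 27.5 s. The gripper (60 N grip) is holding the head still in front of the inspection camera. No verdict was reported.

**Pose:** using the arm's own readings and my estimate of where the lens is, the face point was within 0.1 mm of centre, 100.0 mm from the glass and square to it. The lens position came from pictures, with a calibration good to about 2 mm, so the true error is more likely a few millimetres.

**Grip:** the finger gap stayed between 0.41 and 0.42, and the head looked the same in the wrist pictures after the grasp and at the end, so I saw no slip.

**Disturbances:** the forces I read on the tool were only a few newtons, and I saw no contact with the camera or its stand. The clamp handle and the bystanders in view looked unmoved in the last pictures.

**Checks that disagreed or were incomplete:**
- **Face position:** in the side picture, the network put the face about 3 pixels (roughly 5 mm) from where I expected it. I took this as network noise and left the pose alone.
- **Roll of stickers and other head:** the last top view put them 9 to 14 mm from their first readings. Readings of the same object had already differed by up to about 14 mm, so I don't think they moved.
- **Tape roll and screwdriver:** the network did not find either in the last top view. I only saw them in the pictures, where they looked in place; the screwdriver was only partly in view.

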